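# Shut the drinks dispenser and take its lid off for refilling

### The job

The drinks dispenser on the pantry counter is empty and its tap was left open. First close the tap fully by swinging its red lever crosswise to the spout, and only then lift the wooden lid off by its knob and set it down gently, knob up and flat, wholly on the round green trivet. Leave the mug, can, jar and carton where they stand.

Things in the scene. Friction and masses are not known exactly. Their poses are not given: they have to be found in the camera images.
- dispenser: Blue stoneware drinks dispenser, 122 mm diameter, on a 90 mm wooden stand; immovable. Origin: centre of its underside, z up; its front, with the brass tap, looks along its -x. Open rim 230 mm up, inner diameter 112 mm. The tap pipe, at 112 mm height, ends in an upright valve body (26 mm diameter, 120 mm in front of the axis) with a spout down to 80 mm height.
- tap (a joint): Angle of the red tap lever, rad: 0 = closed (crosswise, pointing along the dispenser's +y), 1.571 = fully open (pointing along its -x, away from it in line with the pipe). Closing turns it clockwise seen from above. Hard stops at both ends. Starts at 1.05 to 1.57. Stays where it is left; turning takes about 0.08 N m (about 2 N near the lever's end).
- tap_pivot (a point): Point on the pivot axis of the tap lever, at the lever's mid height: 120 mm in front of the dispenser's axis (its -x), 137 mm above the counter. The brass hub here is 22 mm in diameter and reaches from 9 mm below to 9 mm above this point.
- lever_tip (a point): Centre of the outer end of the red lever, 60 mm from the pivot, at its mid height. The lever is a bar 12 mm wide and 12 mm high, free to touch from 11 mm out to 60 mm from the pivot, with nothing beneath it beyond the valve body.
- lid: Loose wooden lid on the rim. Origin: centre of its underside, z up through the knob. Upwards: pale locating lip, 104 mm diameter, 0 to 8 mm, hanging loosely inside the rim; disc, 130 mm diameter, 8 to 18 mm, resting on the rim; dark upright cylindrical knob, 28 mm diameter, 18 to 54 mm. On the dispenser its origin is 222 mm above the counter. Mass 0.13 to 0.25 kg.
- trivet: Round flat green trivet, 220 mm diameter, 6 mm thick, fixed to the counter. Origin: centre of its underside.
- mug: White mug with a handle, 72 mm diameter, 85 mm high, loose, to be left alone. Origin: centre of its underside.
- can: Food can with a red label, 68 mm diameter, 100 mm high, loose, to be left alone. Origin: centre of its underside.
- jar: Amber glass jar with a yellow cap, 70 mm diameter, 110 mm high, loose, to be left alone. Origin: centre of its underside.
- carton: Cardboard carton with a green band, 50 x 70 mm, 120 mm high, loose, to be left alone. Origin: centre of its underside.
Not all that is in view belongs to the job. There is more than one size of the trivet; the one meant has the size given above.

How it is judged:
By the outcome, as a careful person would: the job done as asked, in the order asked, and still so for the second after the job is handed in, with the robot touching nothing.
It also fails if it takes over 58 s, if anything falls off the work surface, if the arm or the gripper's body presses on something with over 40 N, if the wrist force passes 120 N, or if a joint passes its speed limit or range.

### The arm

A 6-joint arm with a two-finger parallel gripper is mounted at the origin on the work surface. World frame = base frame: x ahead of the robot, y to its left, z up, the work surface at z = 0. Lengths are in m, angles in rad, forces in N, time in s.
With the tool pointing down it reaches from about 0.35 to 0.85 m from the base axis. Payload 8.1 kg.
Tool frame: the origin (TCP) lies at the very end of the fingers, on their centre line; the grasp point (between the pads) lies 19 mm behind it; z points along the fingers, y is the line along which they close (so a half turn about z gives the same grasp; the last joint's range is limited). The gripper opens to 85 mm and grips with 20 to 120 N. Pads are 22 mm wide; open, the fingers measure 114 mm over their backs; the gripper's body (76 mm by 85 mm) begins 54 mm behind the grasp point. The pads swing forward as they close: fully open they stand 13 mm farther back than shut.
Start: joints at [1.211, 0.13, 1.488, -0, 1.523, -0.085], TCP at [0.163, 0.577, 0.231] pointing down, gripper open.
Joint ranges: [-2.96, 2.96], [-0.89, 2.26], [0.02, 2.5], [-1.34, 4.48], [0, 2.73], [-2.66, 2.66]. Speed limits (rad/s): [2.39, 2.39, 2.79, 3.14, 3.14, 3.14].

### API

Orientations are given as a rotation vector (axis times angle).
In Python, from rig import bot, eyes, finish_job gives the robot as it stands. The module is installed in compiled form; this text tells all that it offers.
- The arm moves only by the tool servo_tool, never from a script. Its argument "rows" is a list of rows, each an object with "delta_rot": the turn, a rotation vector about the world's x, y, z in rad, a list of three; "travel": the shift along the world's x, y, z in m, a list of three; "gripper": the closure, from -1 (fully open) to 1 (shut). In form: [{"delta_rot": [rx, ry, rz], "travel": [dx, dy, dz], "gripper": gripper}, ...]. A call has 1 to 12 rows; each row shifts and turns the commanded pose from where the row before left it; what a row does not reach is not made up. A row lasts 1/12 s, in which the tool goes at most 41.7 mm and 7.16 degrees, less where a joint would pass 70% of its speed; a pose out of reach is approached as far as the arm can. A call is refused whole if a number of a shift passes 0.0417 or a number of a turn 0.125, either way. A call with a gripper value outside its range is refused whole. The fingers move at their own pace and stop on an object; "newtons" is the grip in N (left out, the last holds). Time passes only in rows, so rows that do not move let the fingers close. It gives the time, the measured TCP pose, the force, the opening and the grip force at its end, in the units of the state.
- bot.sense(): the state, without advancing time (a new reading comes with each control period).
- eyes.grab_frame(name): name is "scene" or "top" or "wrist"; returns (picture, depth): 420x560x3 uint8, blue, green, red; 420x560 float32, m along the optical axis (not along the pixel's ray), 0 where there is no reading.
- eyes.camera_info(name): a dict with "fovy" (degrees; the focal length in pixels is half the picture's height over the tangent of half this angle, whatever the lens; pixels are square), "cx", "cy" (the principal point, pixels), "k1" (the pictures are not rectified: a ray, as slopes to the right and down, at radius r is drawn at 1 + k1 r^2 times it, then the intrinsics apply), "world_to_cam" (4x4, takes a point from world to camera coordinates); the wrist camera has in their place "hand_eye" (4x4, takes a point from camera to tool coordinates, whose origin is the TCP and whose axes are the flange's). Camera axes: x right, y down, z forward; pixel columns grow to the right and rows downward; lengths in m; the calibration is good to about 2 mm. A picture is of the moment at which its call begins: read the wrist's pose just before it. camera_info takes no time and is no camera call.
- finish_job(): hands the job in; it is judged then, once.
The state is a dict: "time_s": time; "q": joint angles; "qd": joint speeds; "tau": joint torques, N m; "tcp_pos": TCP position; "tool_rot": TCP orientation; "contact_force": force on the tool from outside, world axes, zero at the start; "torque": the same for the moment, N m; "finger_gap": opening from 0.0 (shut) to 1.0 (fully open); "gripper_force": force on a finger pad.
Only numpy, scipy, OpenCV 4.12 (cv2) and the standard library are available. Lean on these libraries where they do the work, as an engineer would, in place of code of your own. Each camera call takes 0.05 s, during which the arm holds its last target. There are 200 camera calls.

## Working session

There is one attempt and no reset: what is moved stays moved. The work goes in short steps, Python scripts to look and compute and a tool call to move; the robot and the scene stay as the last step left them, time stands still between calls to the robot, and variables do not carry over. Pictures are saved under pics/ and viewed, at most 10 in all, crops included, and the job is handed in when it is done.

Besides the shell and the picture viewer there is one more tool, called after ">>>" as name([rows], argument=value, ...), one row to a line, values as JSON. servo_tool: Moves the arm, as the interface text tells. Its arguments: {"type":"object","properties":{"rows":{"type":"array"},"newtons":{"type":"number"}},"required":["rows"]}

```bash
mkdir -p pics; cat > h.py <<'E'
import numpy as np, cv2
from rig import bot, eyes
from scipy.spatial.transform import Rotation as R
def grab(name):
    s=bot.sense(); p,d=eyes.grab_frame(name); i=eyes.camera_info(name)
    if name=="wrist":
        T=np.eye(4); T[:3,:3]=R.from_rotvec(s["tool_rot"]).as_matrix(); T[:3,3]=s["tcp_pos"]
        C=T@np.array(i["hand_eye"])
    else: C=np.linalg.inv(np.array(i["world_to_cam"]))
    f=210/np.tan(np.radians(i["fovy"])/2)
    K=np.array([[f,0,i["cx"]],[0,f,i["cy"]],[0,0,1]])
    np.savez(f"{name}.npz",p=p,d=d,C=C,K=K,k1=i["k1"])
    return p
def load(name): return np.load(f"{name}.npz")
def cloud(L):
    # world points for all pixels (420x560x3), nan where no depth
    v,u=np.mgrid[0:420,0:560].astype(float)
    q=np.stack([(u-L["K"][0,2])/L["K"][0,0],(v-L["K"][1,2])/L["K"][1,1]],-1)
    n=q.copy()
    for _ in range(20): n=q/(1+L["k1"]*(n**2).sum(-1,keepdims=True))
    d=L["d"].astype(float); d=np.where(d>0,d,np.nan)
    P=np.dstack([n*d[...,None],d])
    return P@L["C"][:3,:3].T+L["C"][:3,3]
E
python3 - <<'E'
from h import *
s=bot.sense();print(s["time_s"],s["tool_rot"],s["finger_gap"])
a=[cv2.resize(grab(n),(800,600)) for n in("scene","top")]
cv2.imwrite("pics/scene.png",a[0]);cv2.imwrite("pics/top.png",a[1])
for n in("scene","top"):
    L=load(n);print(n,L["C"][:3,3],L["K"][0,0],L["k1"])
E
```

```text
0.0 [-4.30200873e-01 -3.11155805e+00  2.83660280e-03] 0.9998342970627329
scene [ 1.281205   -0.01837385  1.07192915] 495.04144301548376 -0.14751754381421145
top [ 0.37472688 -0.01505577  1.65436329] 540.6517767775013 -0.15895623652978372
```

View pics/scene.png

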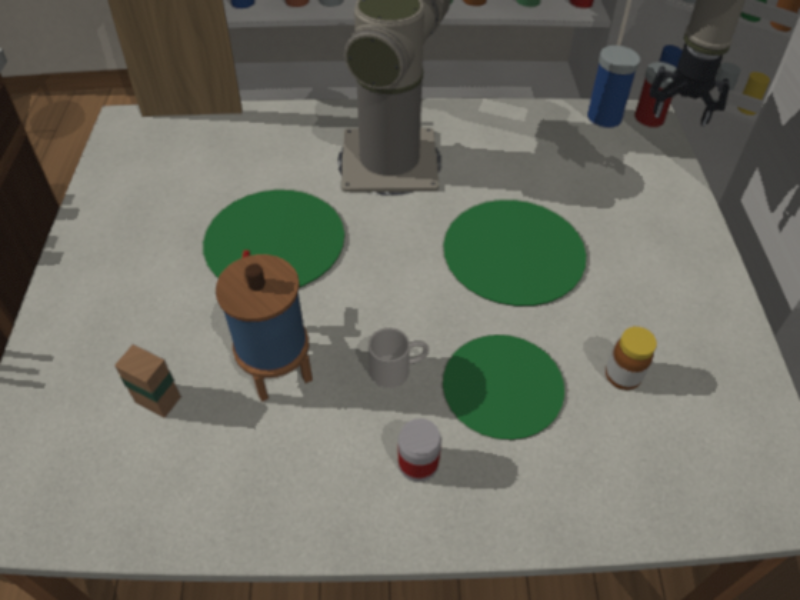

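View pics/top.png

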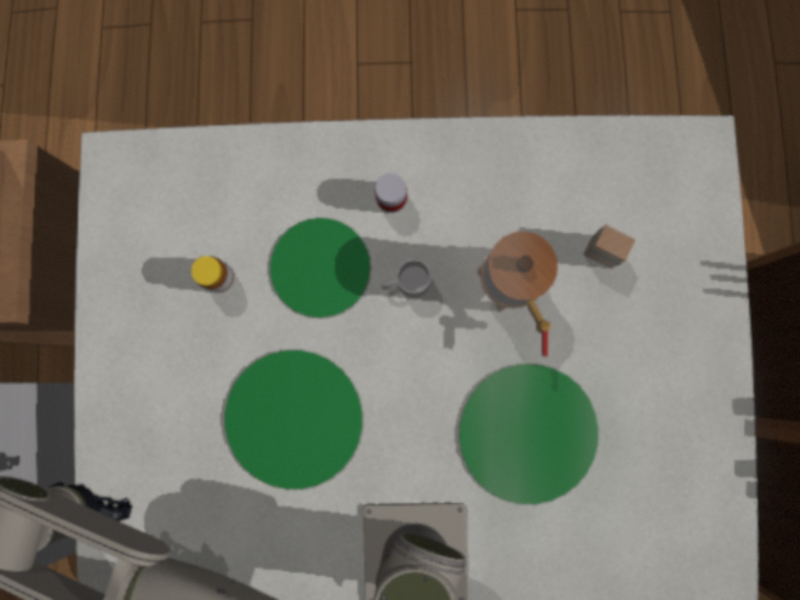

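The top view shows the dispenser lid at (523,266), the hub at (543,327) and the red lever's end at (545,354). The three trivets are at (320,268), (293,420) and (528,433). The mug is at (413,279), the can at (391,192), the jar at (209,272) and the carton at (610,245). Next I measure the trivet diameters and the main points.

```bash
python3 - <<'E'
from h import *
L=load("top");X=cloud(L);p=L["p"];hsv=cv2.cvtColor(p,cv2.COLOR_BGR2HSV)
def circ(P):
    A=np.c_[2*P,np.ones(len(P))];s=np.linalg.lstsq(A,(P**2).sum(1),rcond=None)[0];return s[:2],np.sqrt(s[2]+s[0]**2+s[1]**2)
g=(cv2.inRange(hsv,(50,90,30),(80,255,255)))
n,l,st,c=cv2.connectedComponentsWithStats(g)
for k in range(1,n):
    if st[k,4]>1000:
        m=(l==k).astype(np.uint8);cs=max(cv2.findContours(m,0,cv2.CHAIN_APPROX_NONE)[0],key=len)[:,0]
        P=X[cs[:,1],cs[:,0]];P=P[~np.isnan(P[:,0])&(P[:,2]<.03)]
        print("trivet",c[k]/.7*1,circ(P[:,:2]),np.median(P[:,2]),np.ptp(P[:,0]),np.ptp(P[:,1]))
def ext(name,lo,hi,box):
    x0,x1,y0,y1=box
    m=(X[...,2]>lo)&(X[...,2]<hi)&(X[...,0]>x0)&(X[...,0]<x1)&(X[...,1]>y0)&(X[...,1]<y1)
    P=X[m];print(name,len(P),P.mean(0).round(4),P.min(0).round(3),P.max(0).round(3))
    return m,P
for (u,v) in [(523,266),(524,263),(543,327),(545,350),(413,279),(391,192),(209,272),(610,245)]:
    print(u,v,X[int(v*.7),int(u*.7)].round(4))
c0=X[int(266*.7),int(523*.7)]
m,P=ext("knob",.262,.30,(c0[0]-.1,c0[0]+.1,c0[1]-.1,c0[1]+.1))
m,P=ext("disc",.225,.255,(c0[0]-.1,c0[0]+.1,c0[1]-.1,c0[1]+.1))
cs=max(cv2.findContours(m.astype(np.uint8),0,cv2.CHAIN_APPROX_NONE)[0],key=len)[:,0];Q=X[cs[:,1],cs[:,0]];print(circ(Q[:,:2]))
r=cv2.inRange(hsv,(0,150,60),(6,255,255))>0
m=r&(X[...,2]>.12)&(X[...,2]<.16)
P=X[m];print("lever",len(P),P.mean(0),P.min(0),P.max(0));print(np.linalg.svd(P[:,:2]-P[:,:2].mean(0))[2][0])
b=cv2.inRange(hsv,(15,90,60),(30,255,255))>0
m=b&(X[...,2]>.09)&(X[...,2]<.16)&(X[...,1]<0);P=X[m];print("brass",len(P),P.mean(0),P.min(0),P.max(0))
w=p[150:262,310:430];cv2.imwrite("pics/crop.png",cv2.resize(w,None,fx=5,fy=5,interpolation=2))
E
```

```text
trivet [319.3633416  267.17299256] (array([0.61790744, 0.19224477]), np.float64(0.10630580434192488)) 0.004779642986359356 0.21384532043683613 0.21570068781864316
trivet [292.73486266 419.01683568] (array([0.2921255 , 0.25360211]), np.float64(0.1455968688620146)) 0.007606624319968391 0.2900169107721531 0.29160400627612093
trivet [528.84366384 433.80537118] (array([ 0.25038345, -0.25011135]), np.float64(0.14070455474885302)) 0.008054022364343827 0.28880993454891646 0.2903814429792076
523 266 [ 0.5719 -0.2103  0.2726]
524 263 [ 0.577  -0.2104  0.2733]
543 327 [ 0.4705 -0.2637  0.1435]
545 350 [ 0.4257 -0.2653  0.1412]
413 279 [ 0.5874 -0.01    0.0052]
391 192 [0.7578 0.0328 0.0979]
209 272 [0.598  0.4059 0.1159]
610 245 [ 0.6338 -0.4116  0.1205]
knob 97 [ 0.5771 -0.2135  0.2741] [ 0.564 -0.226  0.265] [ 0.59  -0.2    0.281]
disc 1787 [ 0.5767 -0.2143  0.2397] [ 0.513 -0.281  0.227] [ 0.642 -0.151  0.254]
(array([ 0.57750982, -0.21470756]), np.float64(0.06430688065462674))
lever 46 [ 0.43907699 -0.26557658  0.14307588] [ 0.41723614 -0.27005594  0.13563035] [ 0.45956801 -0.26150382  0.15231711]
[-0.99977694  0.02112037]
brass 127 [ 0.49153999 -0.25665622  0.12857268] [ 0.46302803 -0.2747425   0.11183186] [ 0.52689614 -0.23667125  0.15513374]
```

View pics/crop.png

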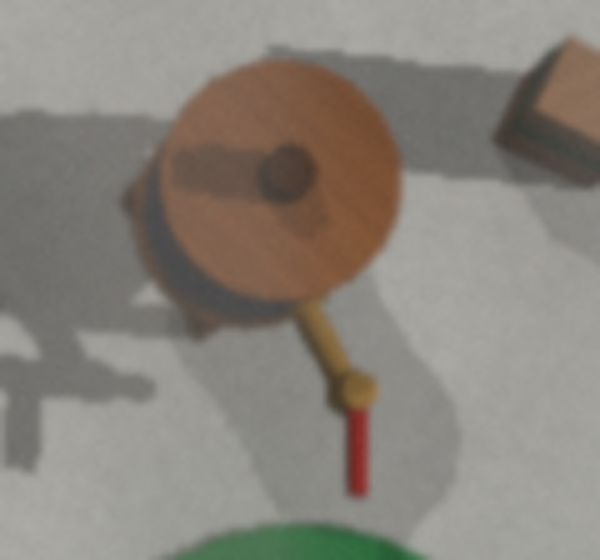

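The trivets measure about 0.213 m at top pixel (320,268), and about 0.29 m at (293,420) and (528,433). The 220 mm one is therefore at (320,268), world (0.618, 0.192), and I'll check it in a crop before placing. The crop above shows the lever pointing straight down the picture from the hub, about 1.1 rad open. The tap's closing side is picture left (+y). Dispenser axis is about (0.5775, -0.2147) and the pivot about (0.4695, -0.265).

>>> servo_tool([
  {"delta_rot": [0,0,0],"travel": [0.024,-0.033,0.004],"gripper": 1},
  {"delta_rot": [0,0,0],"travel": [0.024,-0.033,0.004],"gripper": 1},
  {"delta_rot": [0,0,0],"travel": [0.024,-0.033,0.004],"gripper": 1},
  {"delta_rot": [0,0,0],"travel": [0.024,-0.033,0.004],"gripper": 1},
  {"delta_rot": [0,0,0],"travel": [0.024,-0.033,0.004],"gripper": 1},
  {"delta_rot": [0,0,0],"travel": [0.024,-0.033,0.004],"gripper": 1},
  {"delta_rot": [0,0,0],"travel": [0.024,-0.033,0.004],"gripper": 1},
  {"delta_rot": [0,0,0],"travel": [0.024,-0.033,0.004],"gripper": 1},
  {"delta_rot": [0,0,0],"travel": [0.024,-0.033,0.004],"gripper": 1},
  {"delta_rot": [0,0,0],"travel": [0.024,-0.033,0.004],"gripper": 1},
  {"delta_rot": [0,0,0],"travel": [0.024,-0.033,0.004],"gripper": 1},
  {"delta_rot": [0,0,0],"travel": [0.024,-0.033,0.004],"gripper": 1},
], newtons=40)

```text
time_s: 1.1
tcp_pos: [0.4513, 0.1796, 0.2793]
tool_rot: [-0.43, -3.112, 0.0]
contact_force: [1.1, 0.7, 0.3]
finger_gap: -0.006
gripper_force: 0.0
```

>>> servo_tool([
  {"delta_rot": [0,0,0],"travel": [-0.003,-0.041,0],"gripper": 1},
  {"delta_rot": [0,0,0],"travel": [-0.003,-0.041,0],"gripper": 1},
  {"delta_rot": [0,0,0],"travel": [-0.003,-0.041,0],"gripper": 1},
  {"delta_rot": [0,0,0],"travel": [-0.003,-0.041,0],"gripper": 1},
  {"delta_rot": [0,0,0],"travel": [-0.003,-0.041,0],"gripper": 1},
  {"delta_rot": [0,0,0],"travel": [-0.003,-0.041,0],"gripper": 1},
  {"delta_rot": [0,0,0],"travel": [-0.003,-0.041,0],"gripper": 1},
  {"delta_rot": [0,0,0],"travel": [-0.003,-0.041,0],"gripper": 1},
  {"delta_rot": [0,0,0],"travel": [-0.003,-0.041,0],"gripper": 1},
  {"delta_rot": [0,0,0],"travel": [-0.003,-0.041,0],"gripper": 1},
  {"delta_rot": [0,0,0],"travel": [0,0,0],"gripper": 1},
  {"delta_rot": [0,0,0],"travel": [0,0,0],"gripper": 1},
])

```text
time_s: 2.1
tcp_pos: [0.4198, -0.2304, 0.2785]
tool_rot: [-0.437, -3.11, -0.001]
contact_force: [0.5, 0.8, -0.3]
finger_gap: -0.0
gripper_force: 0.0
```

```bash
python3 - <<'E'
from h import *
p=grab("wrist");cv2.imwrite("pics/w1.png",cv2.resize(p,(800,600)))
L=load("wrist");X=cloud(L);hsv=cv2.cvtColor(p,cv2.COLOR_BGR2HSV)
r=((cv2.inRange(hsv,(0,120,50),(6,255,255))>0)|(cv2.inRange(hsv,(174,120,50),(180,255,255))>0))&(X[...,2]>.137)&(X[...,2]<.15)
P=X[r];print(len(P))
if len(P)>20:
    P=P;c=P[:,:2].mean(0);d=np.linalg.svd(P[:,:2]-c,full_matrices=False)[2][0];t=(P[:,:2]-c)@d
    print(P.mean(0),d,c+d*t.min(),c+d*t.max())
E
```

```text
625
[ 0.43548207 -0.26438464  0.1416697 ] [ 0.99954935 -0.03001833] [ 0.41200138 -0.26367947] [ 0.46115133 -0.26515554]
```

View pics/w1.png

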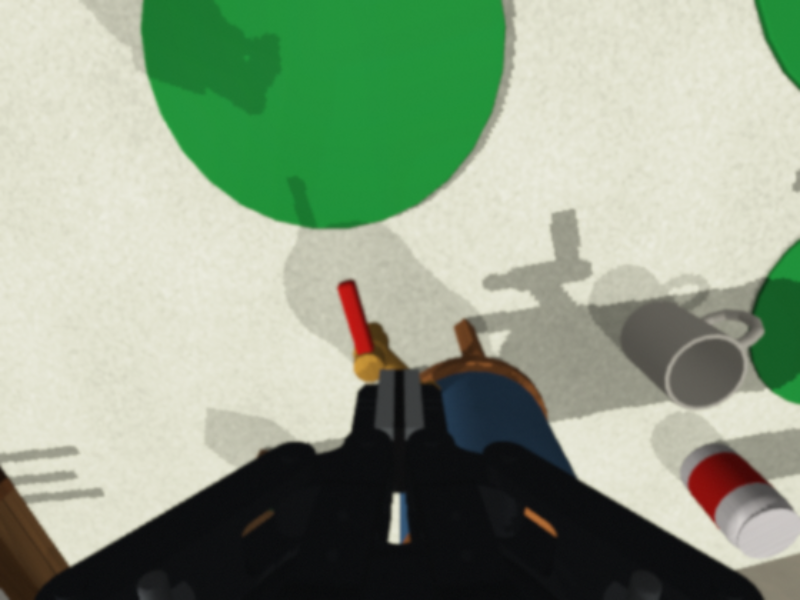

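The wrist view confirms it: lever tip at (346,286), hub at (368,366). In world coordinates the tip is (0.412, -0.264) and the pivot about (0.472, -0.2655). I'll go down on the lever's -y side.

>>> servo_tool([
  {"delta_rot": [0,0,0],"travel": [0.002,-0.04,0],"gripper": 1},
  {"delta_rot": [0,0,0],"travel": [0,-0.04,0],"gripper": 1},
  {"delta_rot": [0,0,0],"travel": [0,0,0],"gripper": 1},
  {"delta_rot": [0,0,0],"travel": [0,0,-0.04],"gripper": 1},
  {"delta_rot": [0,0,0],"travel": [0,0,-0.04],"gripper": 1},
  {"delta_rot": [0,0,0],"travel": [0,0,-0.04],"gripper": 1},
  {"delta_rot": [0,0,0],"travel": [0,0,-0.034],"gripper": 1},
  {"delta_rot": [0,0,0],"travel": [0,0,0],"gripper": 1},
  {"delta_rot": [0,0,0],"travel": [0,0,0],"gripper": 1},
])

```text
time_s: 2.9
tcp_pos: [0.422, -0.306, 0.1238]
tool_rot: [-0.427, -3.108, -0.005]
contact_force: [-0.3, 0.3, 1.8]
finger_gap: -0.0
gripper_force: 0.0
```

>>> servo_tool([
  {"delta_rot": [0,0,0],"travel": [0,0.011,0],"gripper": 1},
  {"delta_rot": [0,0,0],"travel": [0,0.011,0],"gripper": 1},
  {"delta_rot": [0,0,0],"travel": [-0.001,0.007,0],"gripper": 1},
  {"delta_rot": [0,0,-0.08],"travel": [-0.001,0.007,0],"gripper": 1},
  {"delta_rot": [0,0,-0.08],"travel": [0,0.006,0],"gripper": 1},
  {"delta_rot": [0,0,-0.1],"travel": [0.001,0.006,0],"gripper": 1},
  {"delta_rot": [0,0,-0.1],"travel": [0.001,0.006,0],"gripper": 1},
  {"delta_rot": [0,0,-0.1],"travel": [0.002,0.006,0],"gripper": 1},
  {"delta_rot": [0,0,-0.1],"travel": [0.002,0.005,0],"gripper": 1},
  {"delta_rot": [0,0,-0.1],"travel": [0.002,0.005,0],"gripper": 1},
  {"delta_rot": [0,0,0],"travel": [0,0,0],"gripper": 1},
])

```text
time_s: 3.82
tcp_pos: [0.4299, -0.2379, 0.1273]
tool_rot: [1.419, 2.799, -0.001]
contact_force: [-0.2, -0.2, 0.8]
finger_gap: -0.002
gripper_force: 0.1
```

```bash
cat > lev.py <<'E'
from h import *
import sys
for n in sys.argv[1:]:
    p=grab(n)
    L=load(n);X=cloud(L);hsv=cv2.cvtColor(p,cv2.COLOR_BGR2HSV)
    r=((cv2.inRange(hsv,(0,120,50),(6,255,255))>0)|(cv2.inRange(hsv,(174,120,50),(180,255,255))>0))&(X[...,2]>.135)&(X[...,2]<.15)&(np.hypot(X[...,0]-.472,X[...,1]+.2655)<.08)
    P=X[r];print(n,len(P))
    if len(P)>10:
        c=P[:,:2].mean(0);d=np.linalg.svd(P[:,:2]-c,full_matrices=False)[2][0];t=(P[:,:2]-c)@d
        print(c,np.degrees(np.arctan2(d[1],d[0]))%180,c+d*t.min(),c+d*t.max())
E
python3 lev.py wrist top
```

```text
wrist 1161
[ 0.44419161 -0.22385588] 129.5304731613978 [ 0.4376069  -0.21587663] [ 0.45546668 -0.23751881]
top 0
```

>>> servo_tool([
  {"delta_rot": [0,0,-0.09],"travel": [0.002,0.003,-0.003],"gripper": 1},
  {"delta_rot": [0,0,-0.09],"travel": [0.002,0.002,0],"gripper": 1},
  {"delta_rot": [0,0,0],"travel": [0.002,0.001,0],"gripper": 1},
  {"delta_rot": [0,0,0],"travel": [0.002,0.001,0],"gripper": 1},
  {"delta_rot": [0,0,0],"travel": [0,0,0],"gripper": 1},
])

```text
time_s: 4.33
tcp_pos: [0.4341, -0.2326, 0.1224]
tool_rot: [-1.653, -2.667, 0.007]
contact_force: [-16.2, -5.3, 7.1]
finger_gap: -0.002
gripper_force: 8.8
```

```bash
python3 lev.py wrist
```

```text
wrist 1118
[ 0.44923402 -0.21974217] 124.0224747912331 [ 0.44413098 -0.21218301] [ 0.45818083 -0.23299515]
```

>>> servo_tool([
  {"delta_rot": [0,0,0],"travel": [0.001,0.001,0],"gripper": 1},
  {"delta_rot": [0,0,0],"travel": [0,0,0],"gripper": 1},
])

```text
time_s: 4.55
tcp_pos: [0.4343, -0.2324, 0.1224]
tool_rot: [-1.654, -2.666, 0.01]
contact_force: [-20.3, -8.9, 7.4]
finger_gap: 0.0
gripper_force: 11.3
```

```bash
python3 lev.py wrist
```

```text
wrist 1102
[ 0.44940685 -0.21951358] 123.91615330222956 [ 0.44430881 -0.21193151] [ 0.45795294 -0.23222376]
```

The lever is against its stop: 22 N of push and no more motion. I'll back off, rise and check.

>>> servo_tool([
  {"delta_rot": [0,0,0],"travel": [-0.009,-0.005,0],"gripper": 1},
  {"delta_rot": [0,0,0],"travel": [-0.02,-0.01,0],"gripper": 1},
  {"delta_rot": [0,0,0],"travel": [-0.01,-0.005,0.035],"gripper": 1},
  {"delta_rot": [0,0,0],"travel": [0,0,0.041],"gripper": 1},
  {"delta_rot": [0,0,0],"travel": [0,0,0.041],"gripper": -1},
  {"delta_rot": [0,0,0],"travel": [0,0,0.041],"gripper": -1},
  {"delta_rot": [0,0,0],"travel": [0,0,0.041],"gripper": -1},
  {"delta_rot": [0,0,0],"travel": [0,0,0],"gripper": -1},
  {"delta_rot": [0,0,0],"travel": [0,0,0],"gripper": -1},
])

```text
time_s: 5.35
tcp_pos: [0.4001, -0.2515, 0.3253]
tool_rot: [1.652, 2.663, -0.001]
contact_force: [-0.1, 0.2, -1.1]
finger_gap: 0.71
gripper_force: 0.0
```

```bash
python3 lev.py wrist top; python3 - <<'E'
from h import *
a=load("wrist")["p"];L=load("top");b=L["p"]
cv2.imwrite("pics/w2.png",np.hstack([cv2.resize(a,(400,300)),cv2.resize(b[130:270,160:430],(400,300))]))
X=cloud(load("wrist"))
print(bot.sense()["tcp_pos"])
for lo,hi in((.262,.285),(.232,.25)):
    m=(X[...,2]>lo)&(X[...,2]<hi)&(np.hypot(X[...,0]-.5775,X[...,1]+.2147)<.09);P=X[m];print(len(P),P.mean(0) if len(P) else 0,P.min(0) if len(P) else 0,P.max(0) if len(P) else 0)
E
```

```text
wrist 509
[ 0.45473211 -0.23450034] 115.6982212304173 [ 0.44444621 -0.21312612] [ 0.46564616 -0.25717985]
top 28
[ 0.45580439 -0.23618379] 113.87880956254257 [ 0.44886202 -0.2205018 ] [ 0.46177301 -0.24966622]
[ 0.39873056 -0.25038785  0.32098529]
1372 [ 0.57349534 -0.21279056  0.27241666] [ 0.56326392 -0.22767633  0.26200158] [ 0.59139593 -0.1997608   0.27643671]
14529 [ 0.56714689 -0.20993908  0.23905274] [ 0.51286638 -0.27765673  0.23200192] [ 0.64332875 -0.14921567  0.24998025]
```

View pics/w2.png

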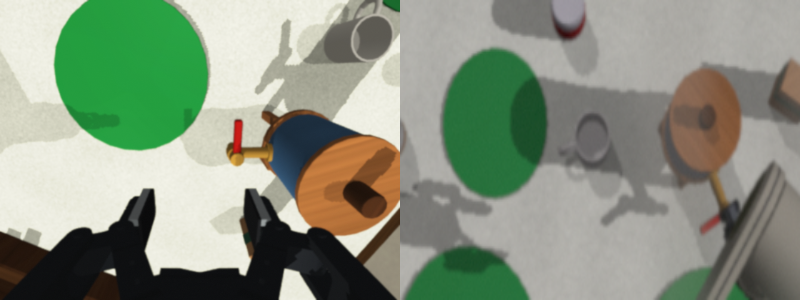

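The tap is closed: lever at 115.7°, crosswise to the pipe at (237,137) in the left half. In the right half the intended 220 mm trivet is at (494,123), the smallest of the three. Next I go above the knob at (0.577, -0.214).

>>> servo_tool([
  {"delta_rot": [0,0,0],"travel": [0.035,0.0073,0.002],"gripper": -1},
  {"delta_rot": [0,0,0],"travel": [0.035,0.0073,0.002],"gripper": -1},
  {"delta_rot": [0,0,0],"travel": [0.035,0.0073,0],"gripper": -1},
  {"delta_rot": [0,0,0],"travel": [0.035,0.0073,0],"gripper": -1},
  {"delta_rot": [0,0,0],"travel": [0.036,0.0073,0],"gripper": -1},
  {"delta_rot": [0,0,0],"travel": [0,0,0],"gripper": -1},
  {"delta_rot": [0,0,0],"travel": [0,0,0],"gripper": -1},
])

```text
time_s: 6.03
tcp_pos: [0.575, -0.2127, 0.3206]
tool_rot: [-1.653, -2.663, 0.001]
contact_force: [-1.6, -0.4, -0.2]
finger_gap: 0.999
gripper_force: 0.0
```

>>> servo_tool([
  {"delta_rot": [0,0,0],"travel": [0.002,-0.001,-0.03],"gripper": -1},
  {"delta_rot": [0,0,0],"travel": [0,0,-0.03],"gripper": -1},
  {"delta_rot": [0,0,0],"travel": [0,0,-0.014],"gripper": -1},
  {"delta_rot": [0,0,0],"travel": [0,0,0],"gripper": -1},
  {"delta_rot": [0,0,0],"travel": [0,0,0],"gripper": 1},
  {"delta_rot": [0,0,0],"travel": [0,0,0],"gripper": 1},
  {"delta_rot": [0,0,0],"travel": [0,0,0],"gripper": 1},
  {"delta_rot": [0,0,0],"travel": [0,0,0],"gripper": 1},
  {"delta_rot": [0,0,0],"travel": [0,0,0],"gripper": 1},
  {"delta_rot": [0,0,0],"travel": [0,0,0],"gripper": 1},
  {"delta_rot": [0,0,0],"travel": [0,0,0],"gripper": 1},
], newtons=50)

```text
time_s: 6.95
tcp_pos: [0.5776, -0.2154, 0.2534]
tool_rot: [1.66, 2.663, 0.001]
contact_force: [-1.5, -0.3, 6.8]
finger_gap: 0.312
gripper_force: 49.7
```

>>> servo_tool([
  {"delta_rot": [0,0,0],"travel": [0,0,0.01],"gripper": 1},
  {"delta_rot": [0,0,0],"travel": [0,0,0.015],"gripper": 1},
  {"delta_rot": [0,0,0],"travel": [0,0,0.025],"gripper": 1},
  {"delta_rot": [0,0,0],"travel": [0,0,0.025],"gripper": 1},
  {"delta_rot": [0,0,0],"travel": [0,0,0],"gripper": 1},
  {"delta_rot": [0,0,0],"travel": [0,0,0],"gripper": 1},
])

```text
time_s: 7.45
tcp_pos: [0.5776, -0.2154, 0.3286]
tool_rot: [1.66, 2.663, 0.001]
contact_force: [0.7, -0.6, -2.3]
finger_gap: 0.308
gripper_force: 49.8
```

```bash
python3 - <<'E'
from h import *
s=bot.sense();print(s["tcp_pos"])
p=grab("scene");cv2.imwrite("pics/s2.png",cv2.resize(p[100:320,100:420],(800,550)))
E
```

```text
[ 0.57760554 -0.21535533  0.32862731]
```

View pics/s2.png

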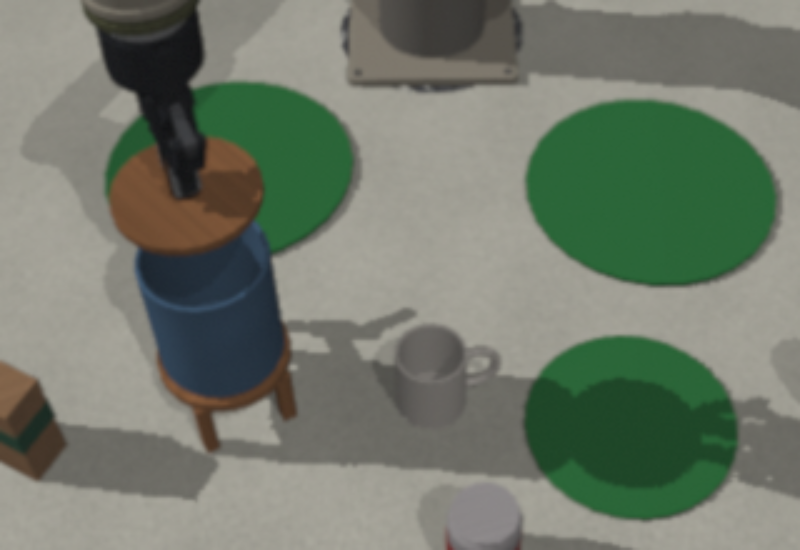

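The lid is held level at about (185,190), and the dispenser is open. The intended trivet is at (630,428), smaller than the other two. Now I carry the lid over to it.

>>> servo_tool([
  {"delta_rot": [0,0,0],"travel": [0.004,0.02,0],"gripper": 1},
  {"delta_rot": [0,0,0],"travel": [0.004,0.037,0],"gripper": 1},
  {"delta_rot": [0,0,0],"travel": [0.004,0.041,0],"gripper": 1},
  {"delta_rot": [0,0,0],"travel": [0.004,0.041,0],"gripper": 1},
  {"delta_rot": [0,0,0],"travel": [0.004,0.041,0],"gripper": 1},
  {"delta_rot": [0,0,0],"travel": [0.004,0.041,0],"gripper": 1},
  {"delta_rot": [0,0,0],"travel": [0.004,0.041,0],"gripper": 1},
  {"delta_rot": [0,0,0],"travel": [0.004,0.041,0],"gripper": 1},
  {"delta_rot": [0,0,0],"travel": [0.004,0.041,0],"gripper": 1},
  {"delta_rot": [0,0,0],"travel": [0.004,0.039,0],"gripper": 1},
  {"delta_rot": [0,0,0],"travel": [0,0.024,0],"gripper": 1},
  {"delta_rot": [0,0,0],"travel": [0,0,0],"gripper": 1},
])

```text
time_s: 8.5
tcp_pos: [0.6151, 0.1974, 0.3231]
tool_rot: [-1.652, -2.667, 0.002]
contact_force: [0.3, 0.3, -2.0]
finger_gap: 0.306
gripper_force: 49.8
```

>>> servo_tool([
  {"delta_rot": [0,0,0],"travel": [0,0,-0.02],"gripper": 1},
  {"delta_rot": [0,0,0],"travel": [0,0,-0.035],"gripper": 1},
  {"delta_rot": [0,0,0],"travel": [0,0,-0.035],"gripper": 1},
  {"delta_rot": [0,0,0],"travel": [0,0,-0.035],"gripper": 1},
  {"delta_rot": [0,0,0],"travel": [0,0,-0.035],"gripper": 1},
  {"delta_rot": [0,0,0],"travel": [0,0,-0.035],"gripper": 1},
  {"delta_rot": [0,0,0],"travel": [0,0,-0.03],"gripper": 1},
  {"delta_rot": [0,0,0],"travel": [0,0,-0.02],"gripper": 1},
  {"delta_rot": [0,0,0],"travel": [0,0,0],"gripper": 1},
  {"delta_rot": [0,0,0],"travel": [0,0,0],"gripper": 1},
])

```text
time_s: 9.33
tcp_pos: [0.6144, 0.191, 0.0784]
tool_rot: [-1.66, -2.662, 0.007]
contact_force: [-0.0, 0.4, -1.4]
finger_gap: 0.309
gripper_force: 49.8
```

```bash
python3 - <<'E'
from h import *
s=bot.sense();print(s["tcp_pos"],s["contact_force"])
p=grab("scene");cv2.imwrite("pics/s3.png",cv2.resize(p[200:340,240:420],(800,600)))
E
```

```text
[0.61438666 0.19103128 0.07837974] [-0.02270611  0.42114523 -1.40363646]
```

View pics/s3.png

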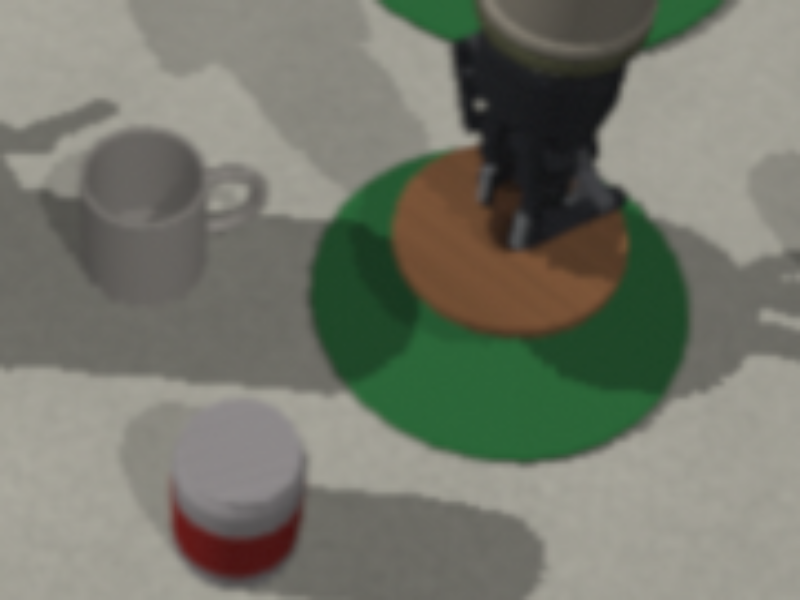

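The lid hovers over the trivet, disc centre at about (512,245) and trivet centre at (500,305), clear of the mug and can. I'll check its tilt and height from the depth.

```bash
cat > lid.py <<'E'
from h import *
def go():
    L=load("scene");X=cloud(L);h=cv2.cvtColor(L["p"],cv2.COLOR_BGR2HSV)
    m=(cv2.inRange(h,(5,80,70),(20,255,255))>0)&(np.hypot(X[...,0]-.618,X[...,1]-.192)<.08)&(X[...,2]<.1)
    P=X[m]
    for _ in range(5):
        c=np.median(P,0);n=np.linalg.lstsq(np.c_[P[:,:2]-c[:2],np.ones(len(P))],P[:,2],rcond=None)[0]
        r=P[:,2]-np.c_[P[:,:2]-c[:2],np.ones(len(P))]@n;P=P[abs(r)<.006]
    print("slope",n[:2],"n",len(P),"z@618,192",n[2]+n[:2]@(np.array([.618,.192])-c[:2]),P.min(0),P.max(0))
go()
E
python3 lid.py
```

```text
slope [-0.00982981 -0.00379009] n 1259 z@618,192 0.06434496032498727 [0.55133438 0.12836057 0.05816094] [0.67884209 0.25541325 0.07024394]
```

Level, with about 40 mm to go.

>>> servo_tool([
  {"delta_rot": [0,0,0],"travel": [0.003,0,-0.015],"gripper": 1},
  {"delta_rot": [0,0,0],"travel": [0,0,-0.012],"gripper": 1},
  {"delta_rot": [0,0,0],"travel": [0,0,-0.005],"gripper": 1},
  {"delta_rot": [0,0,0],"travel": [0,0,-0.003],"gripper": 1},
  {"delta_rot": [0,0,0],"travel": [0,0,0],"gripper": 1},
  {"delta_rot": [0,0,0],"travel": [0,0,0],"gripper": 1},
])

```text
time_s: 9.88
tcp_pos: [0.6197, 0.192, 0.0462]
tool_rot: [-1.662, -2.666, 0.0]
contact_force: [0.9, -0.4, -1.9]
finger_gap: 0.311
gripper_force: 50.0
```

>>> servo_tool([
  {"delta_rot": [0,0,0],"travel": [0,0,-0.002],"gripper": 1},
  {"delta_rot": [0,0,0],"travel": [0,0,-0.002],"gripper": 1},
  {"delta_rot": [0,0,0],"travel": [0,0,0],"gripper": 1},
])

```text
time_s: 10.13
tcp_pos: [0.6198, 0.192, 0.0422]
tool_rot: [1.662, 2.666, 0.0]
contact_force: [-0.4, 0.5, -1.9]
finger_gap: 0.308
gripper_force: 50.0
```

>>> servo_tool([
  {"delta_rot": [0,0,0],"travel": [0,0,-0.002],"gripper": 1},
  {"delta_rot": [0,0,0],"travel": [0,0,-0.001],"gripper": 1},
  {"delta_rot": [0,0,0],"travel": [0,0,-0.001],"gripper": 1},
  {"delta_rot": [0,0,0],"travel": [0,0,0],"gripper": 1},
])

```text
time_s: 10.47
tcp_pos: [0.6196, 0.1919, 0.038]
tool_rot: [-1.662, -2.666, 0.0]
contact_force: [0.3, -0.1, -2.8]
finger_gap: 0.307
gripper_force: 50.0
```

>>> servo_tool([
  {"delta_rot": [0,0,0],"travel": [0,0,-0.001],"gripper": 1},
  {"delta_rot": [0,0,0],"travel": [0,0,-0.001],"gripper": 1},
  {"delta_rot": [0,0,0],"travel": [0,0,0],"gripper": 1},
])

```text
time_s: 10.72
tcp_pos: [0.6201, 0.1921, 0.0374]
tool_rot: [1.661, 2.666, 0.001]
contact_force: [-4.1, -1.0, 4.9]
finger_gap: 0.311
gripper_force: 50.5
```

It's in contact, with the force up by about 7 N. Releasing.

>>> servo_tool([
  {"delta_rot": [0,0,0],"travel": [0,0,0],"gripper": -0.2},
  {"delta_rot": [0,0,0],"travel": [0,0,0],"gripper": -1},
  {"delta_rot": [0,0,0],"travel": [0,0,0],"gripper": -1},
  {"delta_rot": [0,0,0],"travel": [0,0,0],"gripper": -1},
  {"delta_rot": [0,0,0],"travel": [0,0,0],"gripper": -1},
  {"delta_rot": [0,0,0],"travel": [0,0,0.01],"gripper": -1},
  {"delta_rot": [0,0,0],"travel": [0,0,0.03],"gripper": -1},
  {"delta_rot": [0,0,0],"travel": [0,0,0.04],"gripper": -1},
  {"delta_rot": [0,0,0],"travel": [0,0,0.04],"gripper": -1},
  {"delta_rot": [0,0,0],"travel": [0,0,0.04],"gripper": -1},
  {"delta_rot": [0,0,0],"travel": [0,0,0.04],"gripper": -1},
  {"delta_rot": [0,0,0],"travel": [0,0,0],"gripper": -1},
])

```text
time_s: 11.72
tcp_pos: [0.6239, 0.193, 0.2489]
tool_rot: [1.656, 2.656, 0.018]
contact_force: [0.8, 0.3, 2.0]
finger_gap: 0.999
gripper_force: 0.0
```

```bash
python3 - <<'E'
from h import *
p=grab("scene");s=bot.sense();print(s["tcp_pos"],s["contact_force"])
cv2.imwrite("pics/s4.png",cv2.resize(p,(800,600)))
import lid
E
python3 lev.py top
```

```text
[0.62303476 0.19278731 0.24472831] [ 1.19676866  0.141401   -0.15143808]
slope [-0.00432249 -0.00291279] n 1596 z@618,192 0.02346071970556768 [0.55560756 0.12826401 0.01774553] [0.68443909 0.2563136  0.02963815]
top 31
[ 0.45907625 -0.24293307] 116.13332371669912 [ 0.46613459 -0.25731974] [ 0.44952806 -0.22347144]
```

View pics/s4.png

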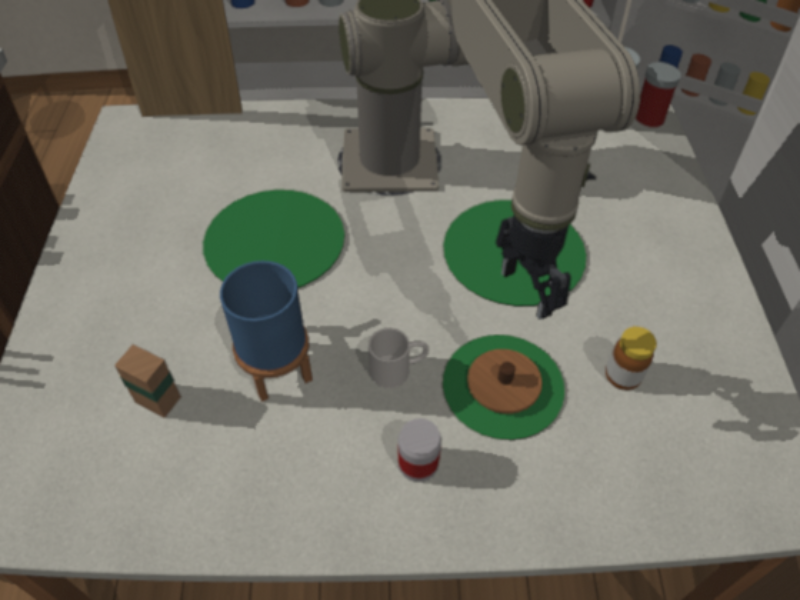

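The lid lies flat, knob up, at (505,380), wholly on the 220 mm trivet. The tap is still at 116°, which is closed, the other objects are unmoved and the arm is clear.

```bash
python3 -c "
from rig import finish_job
print(finish_job())"
```

```text
the job is handed in; nothing more can be done
None
```

The tap was closed first, then the lid was set flat and knob up, wholly on the 220 mm green trivet; the mug, can, jar and carton were left alone, and the job was handed in at about 12 s.

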